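Seat the pot lids on the specimen carousel, one station to the next

TASK

On the specimen carousel, the push-fit lid of the pot in the loading window is only started on: press it straight down until it is fully home. Then give the handwheel two full turns clockwise (as seen from its handle side), which brings the next pot round to the window, let go, and press that pot's lid fully home there too. Do not push against the clear hood, and leave the other things on the bench where they stand.

Things in the scene. Friction and masses are not known exactly. Their poses are not given: they have to be found in the camera images.
- carousel: specimen carousel fixed to the bench: grey base 235 x 225 mm, aluminium turntable 190 mm across, top 90 mm above the bench, six amber pots (41 mm) with blue lids every 60 degrees on a 65 mm radius. Origin on the bench under its axis; z up, -x its front (faces the robot within 0.3 rad; red-tipped pointer), +y its left seen from the robot. Camera and column over the rear left pot reach 209 mm
- hood: clear rigid hood of the carousel, 4 mm sheet, top 144 mm above the bench; origin and axes as carousel. Covers x -100 to +105, y -108 to +102 mm, but for the loading window: a notch open to the front, y -48 to +48, x -100 to -25 mm. Pots are reached only through it: shut fingers pass, wide open ones do not
- loading_place (a point): fixed point in the loading window at the level of the turntable's top, on the axis of the pot that stands there (x -65, y 0, z 90 mm from carousel); axes as carousel
- front_lid_top (a point): centre of the top face of the lid of the pot that stands in the loading window at the start: blue disc lid 42 mm across, 12 mm high; its top is 120 mm above the bench when home, up to 127 mm before. It travels with the turntable
- next_lid_top (a point): the same for the next pot, which starts under the hood at the front right (60 degrees round, on the handwheel side) and comes to the window after two turns of the handwheel
- front_lid (a joint): how far that lid has been pushed down, m: 0 = 7 mm proud, 0.007 = fully home on a solid stop. Slides straight down against about 7 N of friction (no spring) and stays where it is left; starts between 0 and 0.0025
- next_lid (a joint): the same for the next pot's lid
- handwheel (a joint): angle of the handwheel, rad; 0 = handle at the top; starts within 0.2 of 0. Grows clockwise as seen from the handle side (from the robot): from the top the handle goes to the carousel's -y (right), then down. Two turns = 12.57. Takes about 2 N at the handle; stays where it is left
- turntable (a joint): angle of the turntable, rad, always 1/12 of the handwheel's (worm gear): two wheel turns = 60 degrees = one pot. Grows clockwise seen from above: the front pot goes to the left (+y)
- handle (a point): middle of the handwheel's revolving handle: level black bar 14 mm in diameter along the carousel's x, from 29 mm inwards (+x, towards the wheel) to 21 mm outwards of this point. It spins freely on its pin, so it can be held fast while it is led round. This point's axes turn with the wheel
- wheel_hub (a point): fixed point on the handwheel's axis, 66 mm above the bench (x -164, y -82 mm from carousel), axes as carousel. The handle point circles it at 28 mm radius, about the x axis. The wheel disc, 72 mm across, lies 35 to 45 mm from here towards +x; nothing stands below the handle
- spare_pot: bystander: another amber pot with its lid on, 42 mm across, 30 mm high, standing on the bench in front of the carousel at its left; origin at the foot
- polished_mount: bystander: black resin disc 30 mm across, 18 mm high, near the spare pot; origin at the foot
- eyepiece: bystander: black eyepiece standing upright, 36 mm across, 60 mm high; origin at the foot
- objective_case: bystander: clear round case with an objective in it, 44 mm across, 62 mm high; origin at the foot
- slide_box: bystander: blue slide box 100 x 165 x 34 mm lying on the right; origin under its centre
- dust_brush: bystander: small brush, 160 mm long, lying on the right
- cleaner_bottle: bystander: white bottle, 50 mm across, 100 mm high, at the right; origin at the foot

How it is judged:
By the outcome, as a careful person would: the job done as asked, in the order asked, and still so for the second after the job is handed in, with the robot touching nothing.
It also fails if it takes over 72 s, if anything falls off the work surface, if the arm or the gripper's body presses on something with over 40 N, if the wrist force passes 120 N, or if a joint passes its speed limit or range.

ROBOT

A 7-joint arm with a two-finger parallel gripper is mounted at the origin on the work surface. World frame = base frame: x ahead of the robot, y to its left, z up, the work surface at z = 0. Lengths are in m, angles in rad, forces in N, time in s.
With the tool pointing down it reaches from about 0.4 to 0.85 m from the base axis. Payload 6.9 kg.
Tool frame: the origin (TCP) lies at the very end of the fingers, on their centre line; the grasp point (between the pads) lies 19 mm behind it; z points along the fingers, y is the direction in which the jaws open and shut (so a half turn about z gives the same grasp; the last joint's range is limited). The gripper opens to 85 mm and grips with 20 to 120 N. Pads are 22 mm wide; open, the fingers measure 114 mm over their backs; the gripper's body (76 mm by 85 mm) begins 54 mm behind the grasp point. The pads swing forward as they close: fully open they stand 13 mm farther back than shut.
Start: joints at [1.407, 0.507, -0.238, 1.5, 0.126, 1.149, -0.155], TCP at [0.167, -0.602, 0.231] pointing down, gripper open.
Joint ranges: [-3.08, 3.08], [-0.24, 2.05], [-1.43, 1.35], [0, 2.5], [-1.52, 4.66], [0.17, 1.96], [-2.89, 2.89]. Speed limits (rad/s): [2.39, 2.39, 3.14, 3.14, 3.14, 3.14, 3.14].

INTERFACE

Orientations are given as a unit quaternion [x, y, z, w].
In Python, from rig import arm, snapshot, workorder, find_in, silhouettes gives the robot as it stands.
- The arm moves only by the shell command python3 -m pendant 'ROWS' [FORCE]. ROWS is JSON, a list of rows, each a list of 7 numbers: the shift along the tool's x, y, z scaled (see below), then the turn, a rotation vector about the tool's x, y, z scaled (see below), then the opening, from -1 (shut) to 1 (fully open). In form: [[dx, dy, dz, wx, wy, wz, claw], ...]. A call has 1 to 10 rows; each row is the pose to reach, as a shift and turn from the pose commanded when the call began, along the tool's axes at that moment, turning the shorter way round; what a row does not reach only later rows make up. The controller multiplies each number of a shift by 300 mm and each number of a turn by 180 degrees. A row lasts 1/12 s, in which the tool goes at most 41.7 mm and 7.16 degrees, less where a joint would pass 70% of its speed; a pose out of reach is approached as far as the arm can. A call with a number of a shift or a turn outside -1 to 1 is refused whole. A call with a gripper value outside its range is refused whole. The fingers move at their own pace and stop on an object; FORCE is the grip in N (left out, the last holds). Time passes only in rows, so rows that repeat a pose let the fingers close. It gives the time, the measured TCP pose, the force and the opening at its end, in the units of the state.
- arm.observe(): the state, without advancing time (a new reading comes with each control period).
- snapshot(name): name is "side" or "top" or "wrist"; returns a dict with "img" (420x560x3 uint8, red, green, blue), "mtx" (3x3 intrinsics, pixels), "extrinsics" (4x4, takes a point from world to camera coordinates); the wrist camera has in their place "tool_from_camera" (4x4, takes a point from camera to tool coordinates, whose origin is the TCP and whose axes are the flange's). Camera axes: x right, y down, z forward; pixel columns grow to the right and rows downward; lengths in m; the calibration is good to about 2 mm. The wrist camera is an equidistant fisheye: a pixel r from the principal point sees the ray r / f radians off the axis. A picture is of the moment at which its call begins: read the wrist's pose just before it. There is no depth.
- workorder.close_job(): hands the job in, once; it reports no verdict.
Trained networks look in a picture, given as the dict that the camera call returned (one of the last four; its "shot" number tells which), for a name from the list of things; names that differ only in an ending like _2 or _b are one class to them, and where a whole thing is asked for, a point or a joint stands for the part that bears it (a point fixed in the world has none). Each returns a list of dicts, best first, with "p" (0 to 1); they miss things now and then, are a little off and sometimes report something else, mostly with a low value. They report only what shows in the picture. A call takes as long as a camera call.
- find_in(picture, name): "at" ([x, y, z] in m, in world coordinates, good to about 4 mm: the middle of the surface that is visible of it).
- silhouettes(picture, name): "mask" (420x560 bool, what is visible of it).
The state is a dict: "time": time; "qpos": joint angles; "qvel": joint speeds; "tau": joint torques, N m; "position": TCP position; "orientation": TCP orientation; "ft_force": force on the tool from outside, world axes, zero at the start; "moment": the same for the moment, N m; "grip_width": finger opening in m.
Only numpy, scipy, OpenCV 4.12 (cv2) and the standard library are available. Lean on these libraries where they do the work, as an engineer would, in place of code of your own. Each camera call takes 0.05 s, during which the arm holds its last target. There are 200 camera calls.

## Working session

There is one attempt and no reset: what is moved stays moved. The work goes in short steps, Python scripts to look and compute and a shell command to move; the robot and the scene stay as the last step left them, time stands still between calls to the robot, and variables do not carry over. Pictures are saved under pics/ and viewed, about 8 in all and at most 12, crops included, and the job is handed in when it is done.

```bash
mkdir -p pics; ls; python3 - <<'E'
from rig import arm, snapshot, find_in
import cv2,numpy as np
o=arm.observe();print(o)
for n in("side","top"):
    s=snapshot(n);cv2.imwrite(f"pics/{n}0.png",s["img"][:,:,::-1])
    for k in("carousel","hood","front_lid_top","next_lid_top","handle","handwheel","spare_pot","polished_mount","eyepiece","objective_case","slide_box","dust_brush","cleaner_bottle"):
        r=find_in(s,k);print(n,k,[(np.round(d["at"],3).tolist(),round(d["p"],2)) for d in r[:2]])
E
```

```text
pics
{'time': 0.0, 'qpos': array([ 1.40651333,  0.5083515 , -0.23750412,  1.50115025,  0.12571281,
        1.14885976, -0.15480933]), 'qvel': array([ 9.63953803e-04, -1.22158890e-03, -7.04274458e-05, -5.48574760e-04,
        1.44292057e-03, -8.08020856e-04, -6.08663859e-04]), 'tau': array([ 6.35455081e-05, -6.20588064e+01, -2.18649745e+00, -2.49652880e+01,
        1.27289564e-02,  1.19528672e-02,  2.28979741e-05]), 'position': array([ 0.16635544, -0.60193798,  0.23041444]), 'orientation': array([ 9.90915728e-01,  1.34481335e-01, -1.44064980e-04, -8.77852956e-04]), 'ft_force': array([-0.05437402,  0.19483888, -0.62934833]), 'moment': array([-0.00209671, -0.00195077,  0.02022651]), 'grip_width': 0.08537644852911551}
side carousel [([0.667, 0.018, 0.13], 0.76), ([0.296, -0.272, 0.016], 0.45)]
side hood [([0.683, 0.012, 0.143], 0.94), ([0.539, -0.093, 0.088], 0.31)]
side front_lid_top [([0.606, -0.024, 0.126], 0.62)]
side next_lid_top [([0.63, -0.079, 0.125], 0.62)]
side handle [([0.539, -0.097, 0.09], 0.75)]
side handwheel [([0.535, -0.093, 0.089], 0.84)]
side spare_pot [([0.538, 0.061,
[... 287 characters left out ...]
0.54, -0.096, 0.09], 0.16)]
top carousel [([0.654, -0.04, 0.145], 0.9)]
top hood [([0.687, -0.05, 0.143], 0.88)]
top front_lid_top [([0.61, -0.027, 0.127], 0.67)]
top next_lid_top [([0.538, -0.1, 0.096], 0.72)]
top handle [([0.537, -0.102, 0.092], 0.59), ([0.618, -0.026, 0.088], 0.36)]
top handwheel [([0.536, -0.101, 0.094], 0.77)]
top spare_pot [([0.652, -0.035, 0.15], 0.23)]
top polished_mount [([0.45, 0.392, 0.058], 0.44), ([0.521, 0.123, 0.024], 0.37)]
top eyepiece [([0.451, 0.394, 0.059], 0.56)]
top objective_case [([0.662, 0.34, 0.064], 0.69)]
top slide_box [([0.461, -0.425, 0.036], 0.8)]
top dust_brush [([0.302, -0.282, 0.016], 0.64)]
top cleaner_bottle [([0.631, -0.31, 0.069], 0.81)]
```

```bash
python3 - <<'E'
import cv2,numpy as np
a=cv2.imread("pics/side0.png");b=cv2.imread("pics/top0.png")
cv2.imwrite("pics/both.png",cv2.resize(np.vstack([a,b]),(560,840))[:, :]) if 0 else None
cv2.imwrite("pics/side0v.png",cv2.resize(a,(800,600)));cv2.imwrite("pics/top0v.png",cv2.resize(b,(800,600)))
E
```

```text
(no output)
```

View pics/side0v.png

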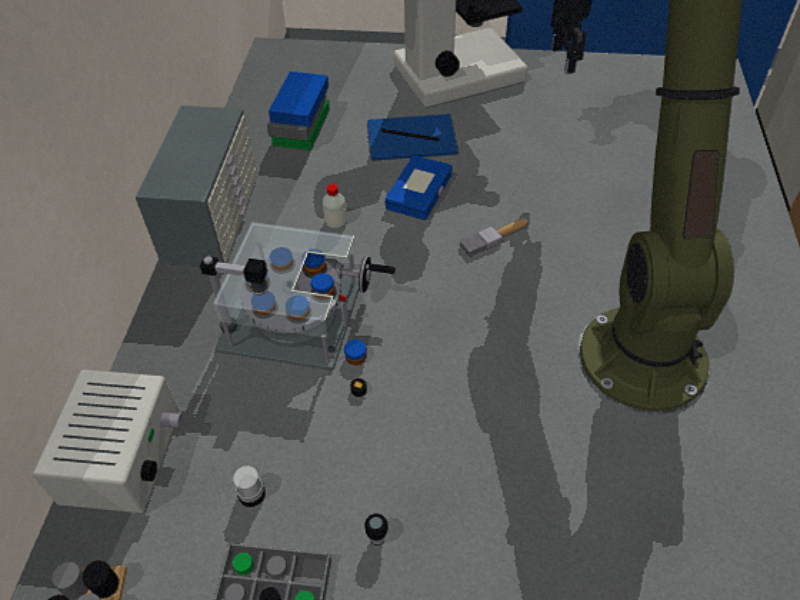

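View pics/top0v.png

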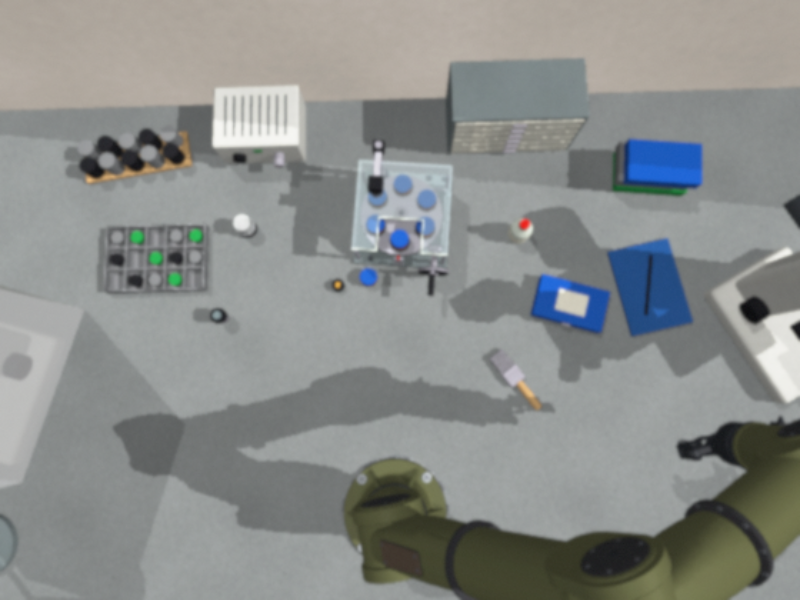

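The carousel sits almost square to the robot, with the front lid near (400,239) in the top view. The handle, at about (431,275), points at the robot and is at the top. I'll bring the wrist camera near for a closer look.

```bash

cat > h.py <<'E'
import numpy as np
from scipy.spatial.transform import Rotation as R
from rig import arm, snapshot, find_in, silhouettes
def rows_to(pos,Rt):
    """print shift/turn numbers from the present pose"""
    o=arm.observe();R0=R.from_quat(o["orientation"])
    print("shift",np.round(R0.inv().apply(np.array(pos)-o["position"])/.3,4),"turn",np.round((R0.inv()*Rt).as_rotvec()/np.pi,4))
def down(yaw,tilt=0):
    """tool x along yaw, pointing down, tilted so fingers point forward by tilt"""
    return R.from_euler("z",yaw)*R.from_euler("y",-tilt)*R.from_euler("x",np.pi)
def ray(s,o,uv):
    K=s["mtx"];p=(np.array(uv,float)-K[:2,2])/[K[0,0],K[1,1]]
    if "extrinsics" in s:
        E=s["extrinsics"];d=E[:3,:3].T@np.r_[p,1];c=-E[:3,:3].T@E[:3,3]
    else:
        t=np.hypot(*p);d=np.r_[p/t*np.sin(t),np.cos(t)];T=s["tool_from_camera"];Q=R.from_quat(o["orientation"])
        d=Q.apply(T[:3,:3]@d);c=o["position"]+Q.apply(T[:3,3])
    return c,d/np.linalg.norm(d)
def meet(rs):
    A=sum(np.eye(3)-np.outer(d,d) for c,d in rs);b=sum((np.eye(3)-np.outer(d,d))@c for c,d in rs)
    x=np.linalg.solve(A,b);return x,[np.linalg.norm(np.cross(x-c,d)) for c,d in rs]
E
python3 -m pendant '[[0.777,-0.718,-0.15,0,0,0,-1],[0.777,-0.718,-0.15,0,0,0.04,-1],[0.777,-0.718,-0.15,0,0,0.086,-1],[0.777,-0.718,-0.15,0,0,0.086,-1],[0.777,-0.718,-0.15,0,0,0.086,-1],[0.777,-0.718,-0.15,0,0,0.086,-1],[0.777,-0.718,-0.15,0,0,0.086,-1],[0.777,-0.718,-0.15,0,0,0.086,-1],[0.777,-0.718,-0.15,0,0,0.086,-1],[0.777,-0.718,-0.15,0,0,0.086,-1]]'
python3 -c "
from h import *
rows_to([.5,-.06,.32],down(0))"
```

```text
time: 2.23
position: [0.3349, -0.3314, 0.2769]
orientation: [1.0, 0.002, 0.001, 0.001]
ft_force: [-0.6, 0.1, 0.3]
grip_width: -0.0
shift [ 0.5537 -0.9027 -0.1439] turn [ 0.0003 -0.0003  0.0011]
```

```bash

python3 -m pendant '[[0.55,-0.9,-0.145,0,0,0,-1],[0.55,-0.9,-0.145,0,0,0,-1],[0.55,-0.9,-0.145,0,0,0,-1],[0.55,-0.9,-0.145,0,0,0,-1],[0.55,-0.9,-0.145,0,0,0,-1],[0.55,-0.9,-0.145,0,0,0,-1],[0.55,-0.9,-0.145,0,0,0,-1],[0.55,-0.9,-0.145,0,0,0,-1],[0.55,-0.9,-0.145,0,0,0,-1],[0.55,-0.9,-0.145,0,0,0,-1]]'
python3 - <<'E'
from h import *
import cv2
o=arm.observe();s=snapshot("wrist");cv2.imwrite("pics/w1.png",s["img"][:,:,::-1])
cv2.imwrite("pics/w1v.png",cv2.resize(s["img"][:,:,::-1],(800,600)))
print(o["position"],s["mtx"],s["tool_from_camera"].round(3))
for k in("front_lid_top","handle","hood"):
    print(k,[(np.round(d["at"],3).tolist(),round(d["p"],2)) for d in find_in(s,k)[:3]])
np.savez("w1.npz",pos=o["position"],q=o["orientation"])
E
```

```text
time: 3.07
position: [0.4995, -0.0629, 0.3194]
orientation: [1.0, 0.0, -0.0, -0.0]
ft_force: [-0.2, -0.1, -0.2]
grip_width: 0.0002
[ 0.4995242  -0.06290851  0.31936549] [[325.1922621    0.         276.5820899 ]
 [  0.         325.1922621  215.72975955]
 [  0.           0.           1.        ]] [[-0.    -0.966 -0.259  0.066]
 [ 1.    -0.     0.001 -0.   ]
 [-0.001 -0.259  0.966 -0.143]
 [ 0.     0.     0.     1.   ]]
front_lid_top [([0.607, -0.031, 0.122], 0.8)]
handle [([0.535, -0.101, 0.101], 0.75)]
hood [([0.654, -0.054, 0.142], 0.88)]
```

View pics/w1v.png

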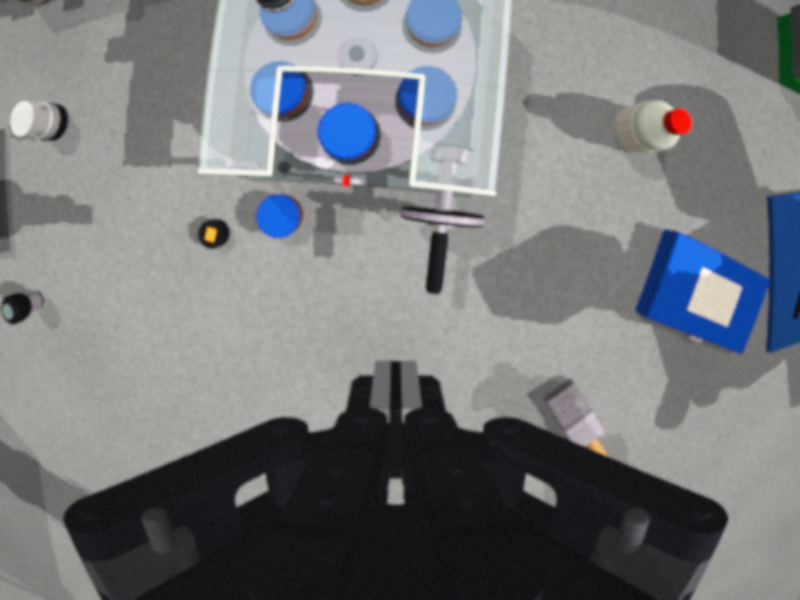

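The wrist view shows the front lid at (348,131), the notch corners at (272,173), (413,186), (281,68) and (424,76), and the handle running from (440,235) to (434,291). I'll fit the carousel's pose and height to these points.

```bash
cat > fit.py <<'E'
from h import *
from scipy.optimize import least_squares
M={ "nfl":(-.1,.048,.144),"nfr":(-.1,-.048,.144),"nbl":(-.025,.048,.144),"nbr":(-.025,-.048,.144),"ofl":(-.1,-.108+.21,.144),"ofr":(-.1,-.108,.144)}
def fit(views):
    # views: list of (snapdict, obs, {name:px in 800 scale})
    def res(v):
        x,y,yaw,z=v;out=[]
        for s,o,P in views:
            for k,uv in P.items():
                c,d=ray(s,o,np.array(uv)*.7)
                X=R.from_euler("z",yaw).apply(M[k])+[x,y,z]
                out+=list(np.cross(X-c,d))
        return np.array(out)
    f=least_squares(res,[.67,-.05,0,0]);return f.x,np.abs(res(f.x)).reshape(-1,3).max(1)
E
python3 - <<'E'
from fit import *
w=np.load("w1.npz");o=dict(position=w["pos"],orientation=w["q"]);s=snapshot("wrist")
P=dict(nfl=(272,173),nfr=(413,186),nbl=(281,68),nbr=(424,76),ofl=(200,172),ofr=(496,193))
x,r=fit([(s,o,P)]);print(x.round(4),r.round(4))
def onz(uv,z):
    c,d=ray(s,o,np.array(uv)*.7);return c+d*(z-c[2])/d[2]
print("lid",onz((348,131),.125),"pred",R.from_euler("z",x[2]).apply([-.065,0,.125])+[x[0],x[1],0])
for z in(.09,.1):print("tip",onz((434,291),z),"in",onz((440,235),z))
Q=R.from_euler("z",x[2])
print("hub",Q.apply([-.164,-.082,.066])+[x[0],x[1],0], "tip pred",Q.apply([-.185,-.082,.094])+[x[0],x[1],0])
E
```

```text
[ 0.6715 -0.0353 -0.0945  0.0026] [0.0005 0.0013 0.0006 0.0012 0.0004 0.0018]
lid [ 0.60655911 -0.02899583  0.125     ] pred [ 0.60678659 -0.02920807  0.125     ]
tip [ 0.48057828 -0.09485842  0.09      ] in [ 0.52689503 -0.09890947  0.09      ]
tip [ 0.48287014 -0.09398918  0.1       ] in [ 0.52794214 -0.09793137  0.1       ]
hub [ 0.50049175 -0.10150195  0.066     ] tip pred [ 0.47958542 -0.09952067  0.094     ]
```

The fit is good to about 1.5 mm: the predicted lid position agrees within 0.3 mm, and the handle angle is about -0.19 rad. Next I go to the lid.

```bash

python3 -m pendant '[[0.2,-0.06,0.15,0,0,0.0301,-1],[0.357,-0.1127,0.3,0,0,0.0301,-1],[0.357,-0.1127,0.398,0,0,0.0301,-1],[0.357,-0.1127,0.398,0,0,0.0301,-1],[0.357,-0.1127,0.398,0,0,0.0301,-1],[0.357,-0.1127,0.398,0,0,0.0301,-1]]'
python3 -c "
from h import *
rows_to([.6067,-.0291,.135],down(-.0945))"
```

```text
time: 3.82
position: [0.6051, -0.0297, 0.1976]
orientation: [0.999, -0.048, -0.003, -0.0]
ft_force: [-0.2, -0.3, 1.2]
grip_width: -0.0001
shift [ 0.0062 -0.0026  0.2085] turn [ 0.      0.0018 -0.0003]
```

```bash

python3 -m pendant '[[0.004,-0.002,0.1,0,0,0,-1],[0.004,-0.002,0.19,0,0,0,-1],[0.004,-0.002,0.21,0,0,0,-1],[0.004,-0.002,0.22,0,0,0,-1],[0.004,-0.002,0.23,0,0,0,-1],[0.004,-0.002,0.238,0,0,0,-1],[0.004,-0.002,0.245,0,0,0,-1],[0.004,-0.002,0.252,0,0,0,-1],[0.004,-0.002,0.252,0,0,0,-1]]'
```

```text
time: 4.57
position: [0.6077, -0.0285, 0.1254]
orientation: [0.999, -0.048, 0.001, 0.0]
ft_force: [0.6, -1.0, 0.2]
grip_width: -0.0
```

```bash

for i in 1; do python3 -m pendant '[[-0.003,0.001,0.006,0,0,0,-1],[-0.003,0.001,0.012,0,0,0,-1],[-0.003,0.001,0.012,0,0,0,-1]]'; done
python3 -m pendant '[[0,0,0.004,0,0,0,-1],[0,0,0.008,0,0,0,-1],[0,0,0.008,0,0,0,-1]]'
```

```text
time: 4.82
position: [0.6077, -0.0286, 0.1223]
orientation: [0.999, -0.048, 0.002, -0.0]
ft_force: [0.5, -0.2, 3.4]
grip_width: -0.0
time: 5.07
position: [0.6077, -0.0285, 0.1201]
orientation: [0.999, -0.047, 0.002, -0.0]
ft_force: [0.5, -0.3, 6.0]
grip_width: 0.0002
```

```bash

python3 -m pendant '[[0,0,0.004,0,0,0,-1],[0,0,0.006,0,0,0,-1],[0,0,0.006,0,0,0,-1]]'
python3 -m pendant '[[0,0,0.004,0,0,0,-1],[0,0,0.006,0,0,0,-1],[0,0,0.006,0,0,0,-1]]'
```

```text
time: 5.32
position: [0.6078, -0.0285, 0.12]
orientation: [0.999, -0.047, 0.002, 0.0]
ft_force: [-2.9, -0.8, 19.2]
grip_width: -0.0
time: 5.57
position: [0.6078, -0.0285, 0.1198]
orientation: [0.999, -0.048, 0.003, 0.0]
ft_force: [-9.1, -1.3, 31.4]
grip_width: 0.0001
```

The stop is solid at z=0.120, so the lid is home. Now I lift and plan the handle approach.

```bash

python3 -m pendant '[[0,0,-0.05,0,0,0,-1],[0,0,-0.15,0,0,0,-1],[0,0,-0.28,0,0,0,-1],[0,0,-0.36,0,0,0,-1],[0,0,-0.36,0,0,0,-1]]'
python3 -c "
from h import *
print(arm.observe()['position'])
rows_to([.4615,-.0925,.18],down(-.0945,.6))
rows_to([.4615,-.0925,.144],down(-.0945,.6))"
```

```text
time: 5.98
position: [0.609, -0.0281, 0.2292]
orientation: [0.999, -0.047, 0.005, -0.0]
ft_force: [1.0, 0.6, 0.1]
grip_width: 0.0001
[ 0.60901299 -0.02808301  0.22924491]
shift [-0.4707  0.2605  0.1595] turn [-0.0002  0.188  -0.0002]
shift [-0.4718  0.2606  0.2795] turn [-0.0002  0.188  -0.0002]
```

```bash

python3 -m pendant '[[-0.2,0.1,0,0,0.03,0,-1],[-0.47,0.26,0.05,0,0.1,0,0.2],[-0.47,0.26,0.16,0,0.188,0,0.2],[-0.47,0.26,0.16,0,0.188,0,0.2],[-0.47,0.26,0.16,0,0.188,0,0.2],[-0.47,0.26,0.16,0,0.188,0,0.2],[-0.47,0.26,0.16,0,0.188,0,0.2],[-0.47,0.26,0.16,0,0.188,0,0.2]]'
python3 - <<'E'
from h import *
import cv2
o=arm.observe();s=snapshot("wrist");cv2.imwrite("pics/w2v.png",cv2.resize(s["img"][:,:,::-1],(800,600)))
np.savez("w2.npz",pos=o["position"],q=o["orientation"])
rows_to([.5067,-.0967,.0778],down(-.0945,.6))
E
```

```text
time: 6.65
position: [0.4721, -0.1098, 0.1852]
orientation: [0.968, -0.056, 0.241, 0.038]
ft_force: [0.0, -1.4, 0.3]
grip_width: 0.0514
shift [-0.0664 -0.0795  0.3651] turn [ 0.0186  0.0343 -0.0014]
```

View pics/w2v.png

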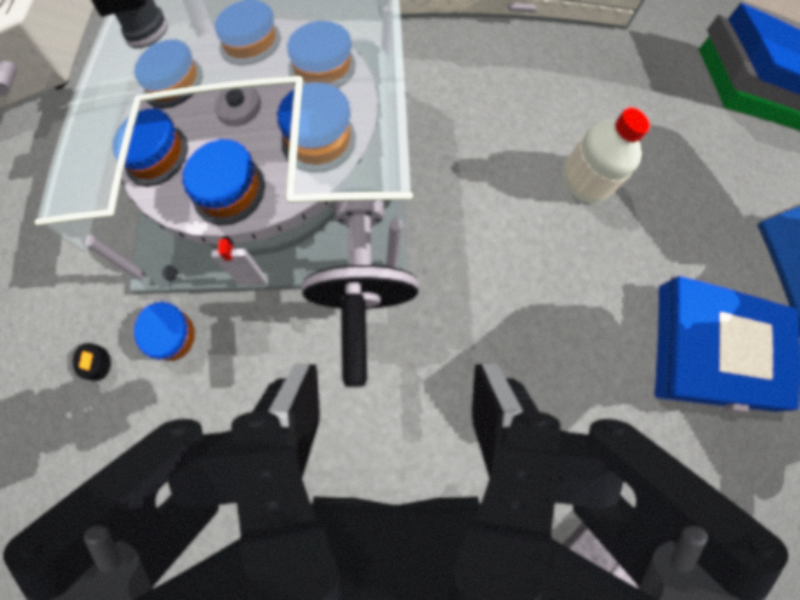

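```bash

python3 - <<'E'
from fit import *
s=snapshot("wrist")
O=[dict(position=w["pos"],orientation=w["q"]) for w in (np.load("w1.npz"),np.load("w2.npz"))]
f=lambda i,uv:ray(s,O[i],np.array(uv)*.7)
for n,a,b in(("tip",(434,291),(355,378)),("inner",(440,235),(353,292)),("lid",(348,131),(219,173))):
    x,r=meet([f(0,a),f(1,b)]);print(n,x.round(4),np.round(r,4))
P1=dict(nfl=(272,173),nfr=(413,186),nbl=(281,68),nbr=(424,76),ofl=(200,172),ofr=(496,193))
P2=dict(nfl=(110,212),nfr=(290,196),nbl=(137,97),nbr=(300,80),ofl=(40,220),ofr=(410,195))
x,r=fit([(s,O[0],P1),(s,O[1],P2)]);print(x.round(4),r.round(4))
print(arm.observe()["position"]);rows_to([.4615,-.0925,.144],down(-.0945,.6))
rows_to([.5067,-.0967,.0778],down(-.0945,.6))
E
```

```text
tip [ 0.484  -0.0938  0.1042] [0.0004 0.0004]
inner [ 0.5287 -0.0977  0.106 ] [0.0005 0.0005]
lid [ 0.6078 -0.0275  0.1132] [0.0002 0.0002]
[ 0.6716 -0.0347 -0.0949  0.0018] [0.0007 0.0017 0.0002 0.0018 0.0006 0.0011 0.0012 0.0008 0.0014 0.001
 0.0012 0.0024]
[ 0.47064634 -0.11122706  0.18467777]
shift [-0.0962 -0.0643  0.0991] turn [ 0.0187  0.0354 -0.0017]
shift [-0.0663 -0.0804  0.3645] turn [ 0.0187  0.0354 -0.0017]
```

```bash

python3 -m pendant '[[-0.096,-0.064,0.05,0.0187,0.035,-0.0017,0.2],[-0.096,-0.064,0.099,0.0187,0.035,-0.0017,0.2],[-0.096,-0.064,0.099,0.0187,0.035,-0.0017,0.2],[-0.096,-0.064,0.099,0.0187,0.035,-0.0017,0.2],[-0.096,-0.064,0.099,0.0187,0.035,-0.0017,0.2]]'
python3 - <<'E'
from h import *
rows_to([.5067,-.0960,.0778],down(-.0945,.6))
E
```

```text
time: 7.17
position: [0.4213, -0.0979, 0.1918]
orientation: [0.961, -0.039, 0.275, 0.007]
ft_force: [0.1, -0.9, -0.1]
grip_width: 0.0514
shift [ 0.0394 -0.0252  0.4726] turn [-0.0051  0.0136  0.003 ]
```

```bash

python3 -m pendant '[[0,0,0,0,0,0,0.2],[0,0,0,0,0,0,0.2]]'
python3 - <<'E'
from h import *
print(arm.observe()["qpos"].round(3))
rows_to([.5067,-.0960,.0778],down(-.0945,.6))
E
```

```text
time: 7.33
position: [0.4225, -0.0994, 0.1924]
orientation: [0.96, -0.04, 0.276, 0.007]
ft_force: [-0.2, -0.1, -0.3]
grip_width: 0.0511
[ 1.403  0.206 -1.346  2.496  1.4    0.176 -2.881]
shift [ 0.0336 -0.0313  0.472 ] turn [-0.0044  0.013   0.0021]
```

The arm has hit the limits of joints 4, 6 and 7 in this tilted posture. A smaller tilt (0.25 rad) still clears the wheel disc.

```bash

python3 - <<'E'
from h import *
rows_to([.475,-.094,.19],down(-.0945,.25))
E
python3 -m pendant '[[0.05,0,0,0,-0.05,0,0.2],[0.1,0,0,0,-0.1,0,0.2]]'
python3 - <<'E'
from h import *
o=arm.observe();print(o["qpos"].round(3))
rows_to([.475,-.094,.19],down(-.0945,.25))
E
```

```text
shift [ 0.1422 -0.0322  0.0988] turn [-0.0039 -0.0984  0.0028]
time: 7.5
position: [0.4398, -0.114, 0.2008]
orientation: [0.967, -0.047, 0.25, 0.026]
ft_force: [-0.0, -1.7, -0.6]
grip_width: 0.0514
[ 1.354  0.233 -1.344  2.401  1.028  0.311 -2.528]
shift [ 0.0796 -0.0794  0.083 ] turn [ 0.0092 -0.082   0.0005]
```

```bash

python3 -m pendant '[[0.08,-0.08,0.083,0.009,-0.082,0,0.2],[0.08,-0.08,0.083,0.009,-0.082,0,0.2],[0.08,-0.08,0.083,0.009,-0.082,0,0.2],[0.08,-0.08,0.083,0.009,-0.082,0,0.2],[0.08,-0.08,0.083,0.009,-0.082,0,0.2]]'
python3 - <<'E'
from h import *
o=arm.observe();print(o["qpos"].round(3))
rows_to([.475,-.094,.19],down(-.0945,.25))
E
```

```text
time: 7.92
position: [0.4777, -0.0914, 0.1906]
orientation: [0.991, -0.045, 0.127, 0.004]
ft_force: [-0.7, 0.0, -0.8]
grip_width: 0.0512
[ 1.095  0.466 -1.337  2.127  0.768  0.78  -2.349]
shift [-0.0083  0.0095 -0.0001] turn [-0.0012 -0.0014  0.0011]
```

```bash

python3 - <<'E'
from h import *
rows_to([.478,-.0933,.125],down(-.0945,.25))
rows_to([.4977,-.0952,.0751],down(-.0945,.25))
E
python3 -m pendant '[[0,0.007,0.1,0,0,0,0.2],[0,0.007,0.2,0,0,0,0.2],[0,0.007,0.2,0,0,0,0.2],[0,0.007,0.2,0,0,0,0.2]]'
python3 - <<'E'
from h import *
o=arm.observe();print(o["qpos"].round(3))
rows_to([.4977,-.0952,.0751],down(-.0945,.25))
E
```

```text
shift [-0.0533  0.0069  0.2121] turn [-0.0012 -0.0014  0.0011]
shift [-0.0314  0.0077  0.3896] turn [-0.0012 -0.0014  0.0011]
time: 8.25
position: [0.4896, -0.0964, 0.1328]
orientation: [0.991, -0.045, 0.126, 0.006]
ft_force: [0.1, 0.4, 0.3]
grip_width: 0.0509
[ 0.953  0.538 -1.169  2.183  0.946  0.683 -2.501]
shift [-0.0226 -0.0066  0.1928] turn [ 0.0001 -0.0009  0.0012]
```

```bash

python3 -m pendant '[[-0.022,-0.006,0.08,0,0,0,0.2],[-0.022,-0.006,0.15,0,0,0,0.2],[-0.022,-0.006,0.193,0,0,0,0.2],[-0.022,-0.006,0.193,0,0,0,0.2],[-0.022,-0.006,0.193,0,0,0,0.2]]'
python3 - <<'E'
from h import *
import cv2
o=arm.observe();print(o["qpos"].round(3))
s=snapshot("wrist");cv2.imwrite("pics/w3v.png",cv2.resize(s["img"][:,:,::-1],(800,600)))
rows_to([.4977,-.0952,.0751],down(-.0945,.25))
E
```

```text
time: 8.67
position: [0.4997, -0.096, 0.0771]
orientation: [0.991, -0.046, 0.128, 0.006]
ft_force: [0.4, -0.0, 0.7]
grip_width: 0.0515
[ 0.825  0.612 -1.013  2.23   1.163  0.594 -2.701]
shift [-0.0096 -0.0021  0.0057] turn [ 0.0001 -0.0023  0.0005]
```

View pics/w3v.png

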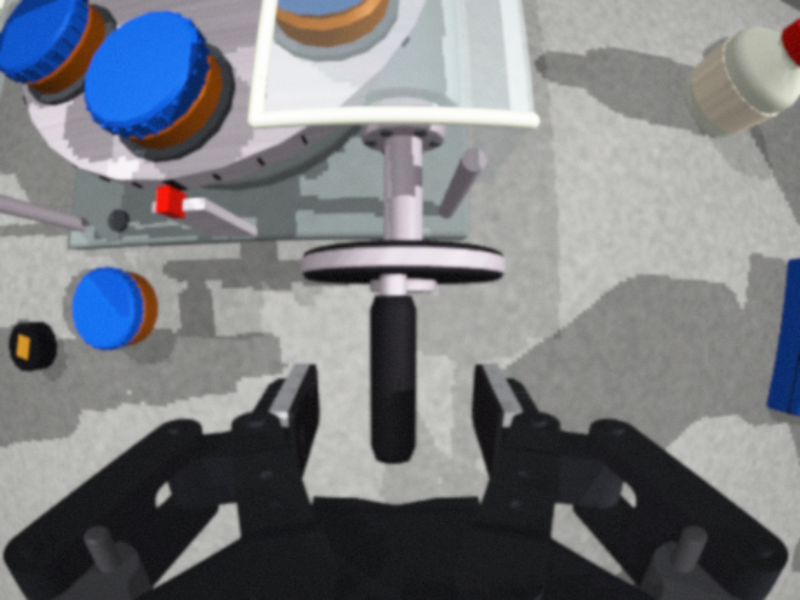

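The handle is centred between the fingers, at about (393,380). However, joint 7 is drifting to its limit, so I back off and turn the gripper by a half turn first, which gives the same grasp.

```bash

python3 -m pendant '[[0,0,-0.1,0,0,0,0.2],[0,0,-0.25,0,0,0,0.2],[0,0,-0.3,0,0,0.039,0.2],[0,0,-0.3,0,0,0.078,0.2],[0,0,-0.3,0,0,0.117,0.2],[0,0,-0.3,0,0,0.156,0.2],[0,0,-0.3,0,0,0.195,0.2],[0,0,-0.3,0,0,0.234,0.2],[0,0,-0.3,0,0,0.273,0.2],[0,0,-0.3,0,0,0.312,0.2]]'
python3 - <<'E'
from h import *
o=arm.observe();print(o["qpos"].round(3))
E
```

```text
time: 9.55
position: [0.4777, -0.0941, 0.1651]
orientation: [0.85, -0.51, 0.117, -0.056]
ft_force: [-1.1, -0.0, -0.9]
grip_width: 0.0506
[ 0.613  0.289 -0.584  2.175  0.356  0.486 -2.877]
```

Positive turns drive joint 7 the wrong way, so I turn the other way.

```bash

R='[[0,0,0,0,0,-0.039,0.2],[0,0,0,0,0,-0.078,0.2],[0,0,0,0,0,-0.117,0.2],[0,0,0,0,0,-0.156,0.2],[0,0,0,0,0,-0.195,0.2],[0,0,0,0,0,-0.234,0.2],[0,0,0,0,0,-0.273,0.2],[0,0,0,0,0,-0.312,0.2],[0,0,0,0,0,-0.35,0.2],[0,0,0,0,0,-0.39,0.2]]' 
unset R
python3 -m pendant '[[0,0,0,0,0,-0.039,0.2],[0,0,0,0,0,-0.078,0.2],[0,0,0,0,0,-0.117,0.2],[0,0,0,0,0,-0.156,0.2],[0,0,0,0,0,-0.195,0.2],[0,0,0,0,0,-0.234,0.2],[0,0,0,0,0,-0.273,0.2],[0,0,0,0,0,-0.312,0.2],[0,0,0,0,0,-0.35,0.2],[0,0,0,0,0,-0.39,0.2]]' 
python3 -m pendant '[[0,0,0,0,0,-0.039,0.2],[0,0,0,0,0,-0.078,0.2],[0,0,0,0,0,-0.117,0.2],[0,0,0,0,0,-0.156,0.2],[0,0,0,0,0,-0.195,0.2],[0,0,0,0,0,-0.234,0.2],[0,0,0,0,0,-0.273,0.2],[0,0,0,0,0,-0.312,0.2],[0,0,0,0,0,-0.35,0.2],[0,0,0,0,0,-0.39,0.2]]' 
python3 - <<'E'
from h import *
o=arm.observe();print(o["qpos"].round(3))
rows_to([.478,-.094,.145],down(-.0945,.25)*R.from_euler("z",np.pi))
E
```

```text
time: 10.38
position: [0.4773, -0.0937, 0.1646]
orientation: [0.989, 0.078, 0.127, 0.022]
ft_force: [-0.3, 0.0, -0.1]
grip_width: 0.0514
time: 11.22
position: [0.4771, -0.094, 0.1646]
orientation: [0.764, 0.632, 0.09, 0.091]
ft_force: [0.1, 0.1, 0.3]
grip_width: 0.051
[ 1.046  0.493 -1.281  2.171  0.857  0.732 -0.958]
shift [-0.0009 -0.0136  0.0639] turn [ 0.0017  0.0021 -0.5301]
```

```bash

python3 -m pendant '[[0,0,0,0,0,-0.039,0.2],[0,0,0,0,0,-0.078,0.2],[0,0,0,0,0,-0.117,0.2],[0,0,0,0,0,-0.156,0.2],[0,0,0,0,0,-0.195,0.2],[0,0,0,0,0,-0.234,0.2],[0,0,0,0,0,-0.273,0.2],[0,0,0,0,0,-0.312,0.2],[0,0,0,0,0,-0.35,0.2],[0,0,0,0,0,-0.39,0.2]]' 
python3 -m pendant '[[0,0,0,0,0,-0.039,0.2],[0,0,0,0,0,-0.078,0.2],[0,0,0,0,0,-0.117,0.2],[0,0,0,0,0,-0.135,0.2],[0,0,0,0,0,-0.135,0.2]]' 
python3 - <<'E'
from h import *
o=arm.observe();print(o["qpos"].round(3))
rows_to([.4977,-.0952,.0751],down(-.0945,.25)*R.from_euler("z",np.pi))
E
```

```text
time: 12.05
position: [0.4769, -0.0941, 0.1645]
orientation: [0.262, 0.956, 0.022, 0.126]
ft_force: [0.6, -0.2, 0.8]
grip_width: 0.0514
time: 12.47
position: [0.477, -0.0941, 0.1644]
orientation: [0.057, 0.99, -0.005, 0.128]
ft_force: [-0.8, 0.2, -0.3]
grip_width: 0.0515
[ 1.091  0.572 -1.412  2.17   0.944  0.831  0.585]
shift [0.0089 0.003  0.3053] turn [-0.0003  0.0022 -0.0064]
```

```bash

python3 -m pendant '[[0.009,0.003,0.1,0,0,-0.006,0.2],[0.009,0.003,0.2,0,0,-0.006,0.2],[0.009,0.003,0.27,0,0,-0.006,0.2],[0.009,0.003,0.305,0,0,-0.006,0.2],[0.009,0.003,0.305,0,0,-0.006,0.2],[0.009,0.003,0.305,0,0,-0.006,0.2]]' 
python3 - <<'E'
from h import *
o=arm.observe();print(o["qpos"].round(3))
rows_to([.4977,-.0952,.0751],down(-.0945,.25)*R.from_euler("z",np.pi))
E
python3 -m pendant '[[0,0,0,0,0,0,-0.2],[0,0,0,0,0,0,-0.5],[0,0,0,0,0,0,-1],[0,0,0,0,0,0,-1],[0,0,0,0,0,0,-1],[0,0,0,0,0,0,-1]]' 40
python3 - <<'E'
from h import *
o=arm.observe();print(o["qpos"].round(3),o["position"])
E
```

```text
time: 12.97
position: [0.4977, -0.0948, 0.0745]
orientation: [0.049, 0.991, -0.006, 0.127]
ft_force: [-0.5, 0.1, -0.3]
grip_width: 0.051
[ 0.902  0.698 -1.183  2.236  1.244  0.728  0.344]
shift [-0.0005 -0.0013 -0.002 ] turn [ 0.0001  0.0019 -0.0017]
time: 13.47
position: [0.498, -0.0953, 0.0746]
orientation: [0.049, 0.991, -0.006, 0.128]
ft_force: [-2.9, -1.5, 7.0]
grip_width: 0.0127
[ 0.901  0.698 -1.182  2.237  1.246  0.728  0.343] [ 0.49803298 -0.09527738  0.07456885]
```

```bash

python3 - <<'E'
from h import *
o=arm.observe();Q=R.from_quat(o["orientation"]);C=R.from_euler("z",-.0945)
t0=-.187
p=lambda t:np.array([0,-.028*np.sin(t),.028*np.cos(t)])
for seg in range(3):
    a=t0+seg*2*np.pi/3
    print(",".join("[%.3f,%.3f,%.3f,0,0,0,-1]"%tuple(Q.inv().apply(C.apply(p(a+i*np.pi/12)-p(a)))/.3) for i in range(1,9)))
E
```

```text
[-0.000,-0.024,-0.001,0,0,0,-1],[0.001,-0.048,0.004,0,0,0,-1],[0.003,-0.070,0.014,0,0,0,-1],[0.007,-0.088,0.030,0,0,0,-1],[0.013,-0.101,0.050,0,0,0,-1],[0.018,-0.109,0.072,0,0,0,-1],[0.025,-0.110,0.096,0,0,0,-1],[0.031,-0.105,0.119,0,0,0,-1]
[0.006,0.011,0.021,0,0,0,-1],[0.010,0.027,0.039,0,0,0,-1],[0.014,0.048,0.051,0,0,0,-1],[0.016,0.071,0.059,0,0,0,-1],[0.016,0.095,0.060,0,0,0,-1],[0.015,0.119,0.055,0,0,0,-1],[0.012,0.141,0.045,0,0,0,-1],[0.008,0.159,0.029,0,0,0,-1]
[-0.005,0.013,-0.020,0,0,0,-1],[-0.011,0.021,-0.042,0,0,0,-1],[-0.017,0.022,-0.066,0,0,0,-1],[-0.023,0.017,-0.089,0,0,0,-1],[-0.029,0.006,-0.110,0,0,0,-1],[-0.034,-0.010,-0.127,0,0,0,-1],[-0.037,-0.030,-0.140,0,0,0,-1],[-0.039,-0.053,-0.148,0,0,0,-1]
```

```bash

python3 -m pendant '[[0,-0.024,-0.001,0,0,0,-1],[0.001,-0.048,0.004,0,0,0,-1],[0.003,-0.070,0.014,0,0,0,-1],[0.007,-0.088,0.030,0,0,0,-1],[0.013,-0.101,0.050,0,0,0,-1],[0.018,-0.109,0.072,0,0,0,-1],[0.025,-0.110,0.096,0,0,0,-1],[0.031,-0.105,0.119,0,0,0,-1]]'
python3 -c "
from h import *
o=arm.observe();print(o['qpos'].round(3),o['moment'].round(2))"
```

```text
time: 14.13
position: [0.4953, -0.1247, 0.0367]
orientation: [0.048, 0.991, -0.004, 0.128]
ft_force: [-0.5, 9.0, 5.9]
grip_width: 0.0125
[ 0.924  0.766 -1.117  2.26   1.386  0.693  0.297] [1.89 0.03 0.58]
```

Smooth and with low forces; I continue the circle.

```bash

python3 -m pendant '[[0.006,0.011,0.021,0,0,0,-1],[0.010,0.027,0.039,0,0,0,-1],[0.014,0.048,0.051,0,0,0,-1],[0.016,0.071,0.059,0,0,0,-1],[0.016,0.095,0.060,0,0,0,-1],[0.015,0.119,0.055,0,0,0,-1],[0.012,0.141,0.045,0,0,0,-1],[0.008,0.159,0.029,0,0,0,-1]]'
python3 -m pendant '[[-0.005,0.013,-0.020,0,0,0,-1],[-0.011,0.021,-0.042,0,0,0,-1],[-0.017,0.022,-0.066,0,0,0,-1],[-0.023,0.017,-0.089,0,0,0,-1],[-0.029,0.006,-0.110,0,0,0,-1],[-0.034,-0.010,-0.127,0,0,0,-1],[-0.037,-0.030,-0.140,0,0,0,-1],[-0.039,-0.054,-0.148,0,0,0,-1]]'
python3 - <<'E'
from h import *
import cv2
o=arm.observe();print(o['qpos'].round(3),o['position'],o["ft_force"])
s=snapshot("side");cv2.imwrite("pics/s2.png",cv2.resize(s["img"][120:300,120:360,::-1],(800,600)))
E
```

```text
time: 14.8
position: [0.4994, -0.0787, 0.0275]
orientation: [0.049, 0.991, -0.005, 0.127]
ft_force: [4.2, 2.1, -6.3]
grip_width: 0.0125
time: 15.47
position: [0.4981, -0.0941, 0.0748]
orientation: [0.048, 0.991, -0.005, 0.128]
ft_force: [1.0, 1.9, -2.6]
grip_width: 0.0128
[ 0.904  0.701 -1.19   2.236  1.247  0.732  0.343] [ 0.49809079 -0.0941312   0.07481062] [ 1.03278066  1.94472256 -2.59762571]
```

View pics/s2.png

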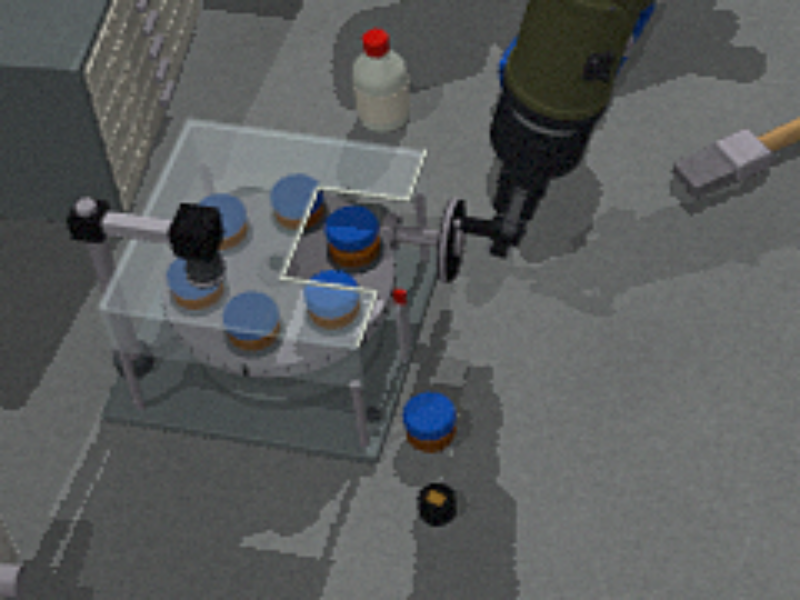

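The crop shows one turn has carried the front pot left by half a pitch: the old front pot is at (333,300) and the next one at (352,235). Now the second turn.

```bash

python3 -m pendant '[[0,-0.024,-0.001,0,0,0,-1],[0.001,-0.048,0.004,0,0,0,-1],[0.003,-0.070,0.014,0,0,0,-1],[0.007,-0.088,0.030,0,0,0,-1],[0.013,-0.101,0.050,0,0,0,-1],[0.018,-0.109,0.072,0,0,0,-1],[0.025,-0.110,0.096,0,0,0,-1],[0.031,-0.105,0.119,0,0,0,-1]]'
python3 -m pendant '[[0.006,0.011,0.021,0,0,0,-1],[0.010,0.027,0.039,0,0,0,-1],[0.014,0.048,0.051,0,0,0,-1],[0.016,0.071,0.059,0,0,0,-1],[0.016,0.095,0.060,0,0,0,-1],[0.015,0.119,0.055,0,0,0,-1],[0.012,0.141,0.045,0,0,0,-1],[0.008,0.159,0.029,0,0,0,-1]]'
python3 -m pendant '[[-0.005,0.013,-0.020,0,0,0,-1],[-0.011,0.021,-0.042,0,0,0,-1],[-0.017,0.022,-0.066,0,0,0,-1],[-0.023,0.017,-0.089,0,0,0,-1],[-0.029,0.006,-0.110,0,0,0,-1],[-0.034,-0.010,-0.127,0,0,0,-1],[-0.037,-0.030,-0.140,0,0,0,-1],[-0.039,-0.055,-0.148,0,0,0,-1],[-0.039,-0.055,-0.148,0,0,0,-1],[-0.039,-0.055,-0.148,0,0,0,-1]]'
python3 -c "
from h import *
o=arm.observe();print(o['qpos'].round(3),o['position'],o['ft_force'])"
```

```text
time: 16.18
position: [0.4953, -0.1246, 0.0365]
orientation: [0.048, 0.991, -0.004, 0.128]
ft_force: [1.3, 8.2, 5.7]
grip_width: 0.0126
time: 16.85
position: [0.4994, -0.0788, 0.0274]
orientation: [0.049, 0.991, -0.005, 0.127]
ft_force: [4.8, 2.1, -5.5]
grip_width: 0.0127
time: 17.68
position: [0.4979, -0.0959, 0.0744]
orientation: [0.049, 0.991, -0.006, 0.128]
ft_force: [-2.3, -0.3, 11.2]
grip_width: 0.0128
[ 0.908  0.705 -1.195  2.236  1.251  0.739  0.339] [ 0.49790765 -0.09589925  0.07443888] [-2.30704719 -0.30648727 11.23503694]
```

```bash

python3 -m pendant '[[0,0,0,0,0,0,0.2],[0,0,0,0,0,0,0.2],[0,0,0,0,0,0,0.2],[0,0,0,0,0,0,0.2],[0,0,-0.08,0,0,0,0.2],[0,0,-0.2,0,0,0,0.2],[0,0,-0.35,0,0,0,0.2],[0,0,-0.42,0,0,0,0.2],[0,0,-0.42,0,0,0,0.2]]'
python3 - <<'E'
from h import *
import cv2
o=arm.observe();print(o['qpos'].round(3),o['position'],o["ft_force"])
s=snapshot("side")
for k in("handle","front_lid_top"):print([(np.round(d["at"],3).tolist(),round(d["p"],2)) for d in find_in(s,k)[:3]])
cv2.imwrite("pics/s3.png",cv2.resize(s["img"][120:300,120:360,::-1],(800,600)))
rows_to([.6067,-.0288,.20],down(-.0945)*R.from_euler("z",np.pi))
E
```

```text
time: 18.43
position: [0.4672, -0.0913, 0.1998]
orientation: [0.048, 0.99, -0.007, 0.13]
ft_force: [1.1, -0.3, -0.3]
grip_width: 0.051
[ 1.153  0.458 -1.411  2.14   0.769  0.801  0.775] [ 0.46719256 -0.09130392  0.19975184] [ 1.05362231 -0.25495873 -0.25341327]
[([0.539, -0.097, 0.085], 0.51)]
[]
shift [-0.4362  0.2604  0.0976] turn [-0.0003  0.0813 -0.0017]
```

View pics/s3.png

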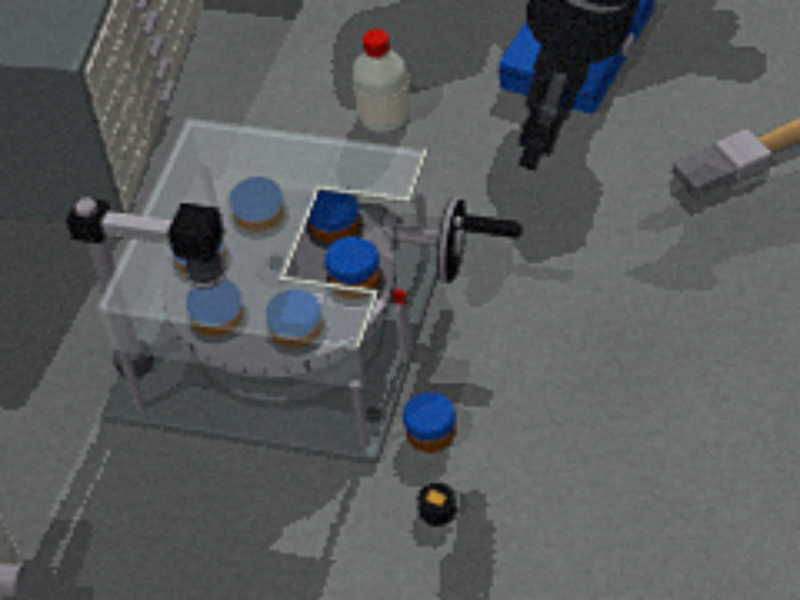

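The next pot is in the window at (352,257), and the handle is at the top again and released. Now the second lid, with the fingers shut.

```bash

python3 -m pendant '[[-0.03,0,-0.05,0,0.02,0,-1],[-0.15,0.06,-0.02,0,0.04,-0.0017,-1],[-0.3,0.15,0,0,0.081,-0.0017,-1],[-0.436,0.26,0.06,0,0.081,-0.0017,-1],[-0.436,0.26,0.098,0,0.081,-0.0017,-1],[-0.436,0.26,0.098,0,0.081,-0.0017,-1],[-0.436,0.26,0.098,0,0.081,-0.0017,-1],[-0.436,0.26,0.098,0,0.081,-0.0017,-1]]'
python3 - <<'E'
from h import *
o=arm.observe();print(o['qpos'].round(3))
rows_to([.6072,-.0286,.13],down(-.0945)*R.from_euler("z",np.pi))
E
```

```text
time: 19.25
position: [0.6061, -0.0275, 0.1982]
orientation: [0.046, 0.999, -0.0, -0.001]
ft_force: [0.2, -0.6, 0.3]
grip_width: 0.0001
[ 0.637  0.731 -1.171  1.592  0.693  1.294  0.836]
shift [-0.0044 -0.0032  0.2274] turn [-0.0001 -0.0008  0.0009]
```

```bash

python3 -m pendant '[[-0.004,-0.003,0.1,0,0,0,-1],[-0.004,-0.003,0.19,0,0,0,-1],[-0.004,-0.003,0.215,0,0,0,-1],[-0.004,-0.003,0.225,0,0,0,-1],[-0.004,-0.003,0.233,0,0,0,-1],[-0.004,-0.003,0.241,0,0,0,-1],[-0.004,-0.003,0.249,0,0,0,-1],[-0.004,-0.003,0.255,0,0,0,-1],[-0.004,-0.003,0.255,0,0,0,-1]]'
python3 -m pendant '[[0,0,0.004,0,0,0,-1],[0,0,0.008,0,0,0,-1],[0,0,0.008,0,0,0,-1]]'
```

```text
time: 20.0
position: [0.6088, -0.029, 0.125]
orientation: [0.047, 0.999, -0.0, 0.002]
ft_force: [-0.4, -1.2, 3.3]
grip_width: -0.0
time: 20.25
position: [0.6088, -0.029, 0.1227]
orientation: [0.047, 0.999, -0.0, 0.002]
ft_force: [-0.7, -1.1, 5.6]
grip_width: 0.0002
```

```bash

python3 -m pendant '[[0,0,0.005,0,0,0,-1],[0,0,0.009,0,0,0,-1],[0,0,0.009,0,0,0,-1]]'
python3 -m pendant '[[0,0,0.004,0,0,0,-1],[0,0,0.007,0,0,0,-1],[0,0,0.007,0,0,0,-1]]'
```

```text
time: 20.5
position: [0.6088, -0.029, 0.1201]
orientation: [0.047, 0.999, -0.0, 0.002]
ft_force: [-0.9, -1.6, 6.1]
grip_width: -0.0
time: 20.75
position: [0.6089, -0.029, 0.12]
orientation: [0.047, 0.999, -0.001, 0.002]
ft_force: [-6.3, -3.9, 20.9]
grip_width: -0.0001
```

```bash

python3 -m pendant '[[0,0,0.003,0,0,0,-1],[0,0,0.005,0,0,0,-1],[0,0,0.005,0,0,0,-1]]'
python3 -m pendant '[[0,0,-0.05,0,0,0,-1],[0,0,-0.15,0,0,0,-1],[0,0,-0.28,0,0,0,-1],[0,0,-0.4,0,0,0,-1],[0.3,0,-0.45,0,0,0,-1],[0.5,0,-0.5,0,0,0,-1],[0.5,0,-0.5,0,0,0,-1],[0.5,0,-0.5,0,0,0,-1]]'
python3 - <<'E'
from h import *
import cv2
o=arm.observe();print(o['position'],o["ft_force"])
s=snapshot("side");t=snapshot("top")
for k in("spare_pot","eyepiece","objective_case","slide_box","dust_brush","cleaner_bottle","handle"):print(k,[(np.round(d["at"],3).tolist(),round(d["p"],2)) for d in find_in(s,k)[:1]])
cv2.imwrite("pics/s4.png",cv2.resize(s["img"][120:300,120:360,::-1],(800,600)))
E
```

```text
time: 21.0
position: [0.6089, -0.0289, 0.1198]
orientation: [0.047, 0.999, -0.001, 0.003]
ft_force: [-10.3, -5.0, 32.9]
grip_width: -0.0004
time: 21.67
position: [0.4556, -0.0138, 0.2655]
orientation: [0.046, 0.999, -0.001, 0.0]
ft_force: [0.3, -0.3, 1.4]
grip_width: -0.0003
[ 0.45556323 -0.01383882  0.26550496] [ 0.33219875 -0.27403714  1.35334748]
spare_pot [([0.54, 0.061, 0.031], 0.53)]
eyepiece [([0.453, 0.404, 0.059], 0.83)]
objective_case [([0.667, 0.355, 0.053], 0.81)]
slide_box [([0.441, -0.405, 0.035], 0.83)]
dust_brush [([0.298, -0.274, 0.017], 0.82)]
cleaner_bottle [([0.636, -0.296, 0.061], 0.63)]
handle [([0.539, -0.098, 0.09], 0.59)]
```

View pics/s4.png

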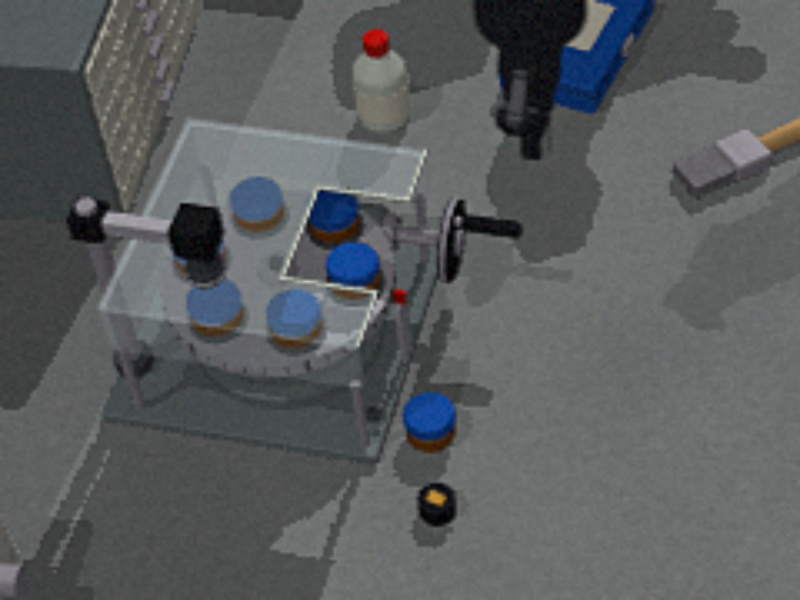

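The window pot's lid now sits visibly lower, at about (352,262). The wheel handle is unchanged and the bystanders are in place. The slide box is partly hidden by the arm, which explains the shift in its reading.

```bash
python3 -m pendant '[[0,0,0,0,0,0,-1],[0,0,0,0,0,0,-1],[0,0,0,0,0,0,-1]]'; python3 -c "
from rig import workorder
print(workorder.close_job())"
```

```text
time: 22.37
position: [0.4588, -0.0148, 0.2648]
orientation: [0.046, 0.999, 0.0, 0.0]
ft_force: [-0.8, 0.7, -0.3]
grip_width: -0.0001
the job is handed in; nothing more can be done
None
```

I pressed the front lid home, gave the handwheel two full clockwise turns and released it, then pressed the next pot's lid home. I handed the job in at about 22 s of the 72 s allowed.

- **Lids:** both came to a solid stop at z = 0.120 m, the stated home height. The force rose from about 6 N to 31 N on the first lid and 33 N on the second.
- **Handwheel:** when I let go, the handle was within about 1 mm of where I first gripped it. The side picture showed the next pot in the window.
- **Bystanders:** the final network check found the spare pot, eyepiece, objective case, brush and bottle within 3 mm of where they started.
    - **Slide box:** it read 22 mm off, but the arm was partly hiding it and never went near it, so I take that as occlusion.
    - **Polished mount:** I checked it only by eye, and it looked unmoved.
- **What went wrong on the way:** my first approach to the handle was tilted too far and ran into joint limits. I used a smaller tilt and gave the gripper a half turn before gripping; nothing was touched.

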